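# Seat the tube rack on the shaker and flip its swing lock

### The arm

A 6-joint arm with a two-finger parallel gripper is mounted at the origin on the work surface. World frame = base frame: x ahead of the robot, y to its left, z up, the work surface at z = 0. Lengths are in mm, angles in rad, forces in N, time in s.
With the tool pointing down it reaches from about 400 to 825 mm from the base axis. Payload 7 kg.
Tool frame: the origin (TCP) lies on the centre line of the jaws, within the pads' length; the fingertips stand 19 mm ahead of it and the grasp point (between the pads) is the TCP; x points along the fingers, y is the direction in which the jaws open and shut, and the axes are right-handed (so a half turn about x gives the same grasp; the last joint's range is limited). The gripper opens to 88 mm and grips with 3 to 60 N. Pads are 19 mm wide; open, the fingers measure 130 mm over their backs; the gripper's body (78 mm by 193 mm) begins 47 mm behind the grasp point.
Start: joints at [-0.837, 0.359, 0.012, 0, -1.224, -0.288], TCP at [291.018, -609.019, 224.561] pointing down, gripper open.
Joint ranges: [-3.07, 3.07], [-1.43, 2.12], [-1.02, 1.25], [-3.03, 1.67], [-3.05, -0], [-3.03, 3.03]. Speed limits (rad/s): [2.39, 2.39, 3.01, 3.14, 3.14, 3.14].

### API

Orientations are given as a 3x3 rotation matrix whose columns are the frame's x, y, z axes.
In Python, from rig import manip, vision, job gives the robot as it stands.
- The arm moves only by the tool apply_moves, never from a script. Its argument "series" is a list of rows, each a list of 3 entries, a list of its own where there are three numbers: the shift along the tool's x, y, z in units of 50 mm (1.0 is 50 mm), then the turn about the tool's x in rad, then the opening, from 0 (shut) to 1 (fully open). A call has exactly 8 rows; each row shifts and turns the pose as measured when the row begins, along the tool's axes as they then stand; what a row does not reach is not made up. A row lasts 1/8 s, in which the tool goes at most 62.5 mm and 10.7 degrees, less where a joint would pass 70% of its speed; a pose out of reach is approached as far as the arm can. A call is refused whole if a number of a shift passes 1 or a number of a turn 0.188, either way. A call with a gripper value outside its range is refused whole. The fingers move at their own pace and stop on an object; the grip force is fixed at half the most. Time passes only in rows, so rows that do not move let the fingers close, or fill a call up. It gives the time, the measured TCP pose, the force and the opening at its end, in the units of the state.
- manip.read_state(): the state, without advancing time (a new reading comes with each control period).
- vision.get_image(name): name is "scene" or "side" or "wrist"; returns the picture (384x512x3 uint8, red, green, blue); there is no depth.
- vision.camera_params(name): a dict with "intrinsics" (3x3 intrinsics, pixels), "pose" (4x4, takes a point from camera to world coordinates). Camera axes: x right, y up, looking along -z (the intrinsics and any distortion apply to the point x, -y, -z); pixel columns grow to the right and rows downward; lengths in mm; the calibration is good to about 2 mm. A picture is of the moment at which its call begins: read the wrist's pose just before it. camera_params takes no time and is no camera call; for the wrist camera it gives the pose at the moment of the call.
- job.job_done(): hands the job in, once; it reports no verdict.
The state is a dict: "clock": time; "joint_pos": joint angles; "qvel": joint speeds; "tau": joint torques, N m; "ee_pos": TCP position; "orientation": TCP orientation; "wrist_force": force on the tool from outside, world axes, zero at the start; "moment": the same for the moment, N m; "grip_width": finger opening in mm.
Only numpy, scipy, OpenCV 4.12 (cv2) and the standard library are available. Lean on these libraries where they do the work, as an engineer would, in place of code of your own. Each camera call takes 0.05 s, during which the arm holds its last target.

### The job

Push the half-filled tube rack that stands in the shaker's guides gently along them until it is fully home against the adjustable end stop, its touch plate pressed right in. Then, with a fingertip push, flip the handle of the spring-loaded side lock over its centre so that it snaps shut and clamps the rack there. Force neither the rack nor the lock (keep every push under about 20 N), leave the jar, carton, beaker and timer around the shaker where they are, and let go of everything at the end.

Things in the scene. Friction and masses are not known exactly. Their poses are not given: they have to be found in the camera images.
- guide (a point): fixed point in the middle of the shaker's deck, between the guides, 72.5 mm above the table, 27.5 mm above the aluminium deck. Shaker: white, 400 x 210 mm, turned up to 20 degrees. x points along the guides, away from the robot, to the end stop (the way to push), y left across, z up. Two steel rails, 14 mm high, run along x, inner faces 39.3 mm left and right of this point.
- plate (a joint): how far the end stop's touch plate is pressed in: 0 = free, 0.003 = fully in (m); it yields under 1 N, then is rigid. The stop, a steel block 30 mm high between the rails, has been set anywhere, its pose is not given: the rack's centre comes home 35 to 65 mm ahead (+x) of point guide. So push slowly and feel for it. Home means pressed in by over 1.5 mm by the rack.
- rack_mid (a point): centre, half-way up, of the loose white tube rack: 150 (along x) x 75 x 55 mm, 0.2 to 0.42 kg. Starts between the guides 0 to 25 mm behind (-x) point guide. The three rows nearest the robot are empty; the tubes' caps, from 7 mm behind the centre onward, reach 86 mm above the deck. Sliding takes 1 to 6 N, it has 1.5 mm play at each side and stays where left. Fragile load: never push it over 20 N.
- rack_end (a point): centre of the rack's near end face (towards -x), where to push; 75 mm from rack_mid, 27.5 mm above the deck. x points the way to push.
- lock (a joint): angle of the side lock, an L-shaped steel lever turning level about a pivot at the shaker's right. 0 = open (the start), handle pointing out to the right (-y of point guide); about 1.2 to 1.45 = shut, handle pointing back (-x), rubber nose pressed on the rack's side. Over-centre spring: resists with 0.29 N m at 0, nothing at 0.79, then snaps shut by itself and stays; short of that it springs back.
- lock_pivot (a point): fixed point on the lock's pivot axis at the handle's mid-height, 73 mm above the table, 28 mm above the deck; 20 mm to +x and 66 mm to the right (-y) of point guide; axes as point guide. Seen from above the handle turns clockwise to shut. Never push it over 20 N. A strut spring lies under the handle, below 14 mm above the deck.
- lock_bar (a point): point inside the lock's handle, 52 mm from the pivot axis, at mid-height (5 to 6 N here starts it). Handle 12 mm thick, 20 mm high, reaching 68 mm from the pivot; at its end, 66 mm from the pivot, an upright black pin, 12 mm across, top 24 mm above this point. y points to the pivot. Push its far face (+x side of point guide when open) towards -x and follow it round past the centre.
- jar_c (a point): centre of a loose bystander: white jar with a black lid, 64 mm across, 75 mm high, left of the shaker
- beaker_c (a point): centre of a loose bystander: clear plastic beaker, 60 mm across, 75 mm high, right of the shaker
- carton_c (a point): centre of a loose bystander: white carton 90 x 70 x 60 mm, left of the shaker
- timer_c (a point): centre of a loose bystander: grey bench timer 60 x 45 x 22 mm, right of the shaker, robot side
Mind the look-alikes: they are no part of the job. Leave any yellow look-alike of the part that bears rack_mid alone.

How it is judged:
By the outcome, as a careful person would: the job done as asked, in the order asked, and still so for the second after the job is handed in, with the robot touching nothing.
It also fails if it takes over 54 s, if anything falls off the work surface, if the arm or the gripper's body presses on something with over 40 N, if the wrist force passes 120 N, or if a joint passes its speed limit or range.

## Working session

There is one attempt and no reset: what is moved stays moved. The work goes in short steps, Python scripts to look and compute and a tool call to move; the robot and the scene stay as the last step left them, time stands still between calls to the robot, and variables do not carry over. Pictures are saved under pics/ and viewed, and the job is handed in when it is done.

Besides the shell and the picture viewer there is one more tool, called after "Emit:" by a JSON object that holds its "name" and its "arguments", one argument or row to a line. apply_moves: Moves the arm, as the interface text tells. Its arguments: {"type":"object","properties":{"series":{"type":"array","items":{"type":"array"}}},"required":["series"]}

```bash
mkdir -p pics
cat > h.py <<'E'
from rig import manip, vision, job
import numpy as np, cv2
np.set_printoptions(precision=2,suppress=True)
def save(n,f):
    im=vision.get_image(n); cv2.imwrite(f,im[:,:,::-1]); return im
def proj(n,P,cp=None):
    cp=cp or vision.camera_params(n); K=np.array(cp["intrinsics"]);T=np.array(cp["pose"])
    p=np.linalg.inv(T)@np.append(P,1); q=K@np.array([p[0],-p[1],-p[2]]); return q[:2]/q[2]
def ray(n,uv,cp=None):
    cp=cp or vision.camera_params(n); K=np.array(cp["intrinsics"]);T=np.array(cp["pose"])
    d=np.linalg.inv(K)@np.array([uv[0],uv[1],1]); d=T[:3,:3]@np.array([d[0],-d[1],-d[2]]); return T[:3,3],d/np.linalg.norm(d)
def onz(n,uv,z,cp=None):
    o,d=ray(n,uv,cp); return o+d*(z-o[2])/d[2]
def tri(a,b):
    A=np.zeros((3,3));B=np.zeros(3)
    for o,d in (a,b):
        M=np.eye(3)-np.outer(d,d);A+=M;B+=M@o
    X=np.linalg.solve(A,B); return X,[np.linalg.norm(np.cross(X-o,d)) for o,d in (a,b)]
E
python3 - <<'E'
from h import *
s=manip.read_state();print(s)
for n in("scene","side","wrist"):
    cp=vision.camera_params(n);print(n,cp);im=save(n,f"pics/{n}0.png");np.save(f"{n}0.npy",im)
    cv2.imwrite(f"pics/{n}0.png",cv2.resize(im[:,:,::-1],(800,600),interpolation=cv2.INTER_CUBIC))
E
```

```text
{'clock': 0.0, 'joint_pos': array([-0.84,  0.36,  0.01, -0.  , -1.22, -0.29]), 'qvel': array([ 0., -0., -0.,  0., -0., -0.]), 'tau': array([  0.  , -58.27,  29.31,   7.  ,   0.01,  -0.  ]), 'ee_pos': array([ 290.81, -608.61,  223.63]), 'orientation': array([[-0.  , -0.43,  0.9 ],
       [ 0.  ,  0.9 ,  0.43],
       [-1.  ,  0.  , -0.  ]]), 'wrist_force': array([ 0.7 ,  0.7 , -0.15]), 'moment': array([0.  , 0.05, 0.02]), 'grip_width': 88.07165197986288}
scene {'intrinsics': array([[480.43,   0.  , 259.08],
       [  0.  , 480.43, 189.45],
       [  0.  ,   0.  ,   1.  ]]), 'pose': array([[   0.71,   -0.61,    0.34, 1005.85],
       [   0.7 ,    0.61,   -0.37, -412.59],
       [   0.01,    0.5 ,    0.86, 1132.03],
       [   0.  ,    0.  ,    0.  ,    1.  ]])}
side {'intrinsics': array([[389.82,   0.  , 258.29],
       [  0.  , 389.82, 184.63],
       [  0.  ,   0.  ,   1.  ]]), 'pose': array([[ -0.83,   0.39,  -0.39, 221.92],
       [ -0.55,  -0.6 ,   0.57, 612.16],
       [ -0.01,   0.69,   0.72, 760.8 ],
       [  0.  ,   0.  ,   0.  ,   1.  ]])}
wrist {'intrinsics': array([[280.69,   0.  , 256.78],
       [  0.  , 280.69, 190.52],
       [  0.  ,   0.  ,   1.  ]]), 'pose': array([[  -0.43,   -0.86,   -0.26,  219.32],
       [   0.9 ,   -0.41,   -0.13, -643.43],
       [   0.  ,   -0.29,    0.96,  383.57],
       [   0.  ,    0.  ,    0.  ,    1.  ]])}
```

View pics/scene0.png

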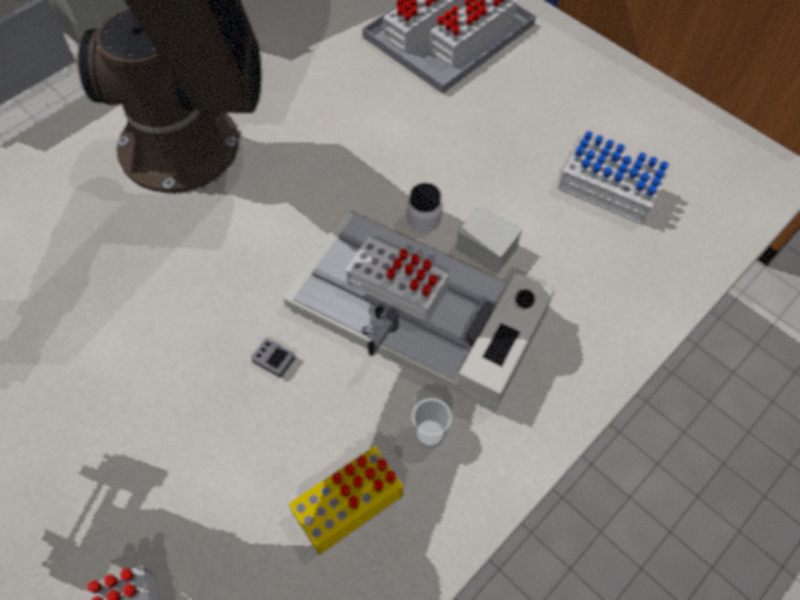

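View pics/side0.png

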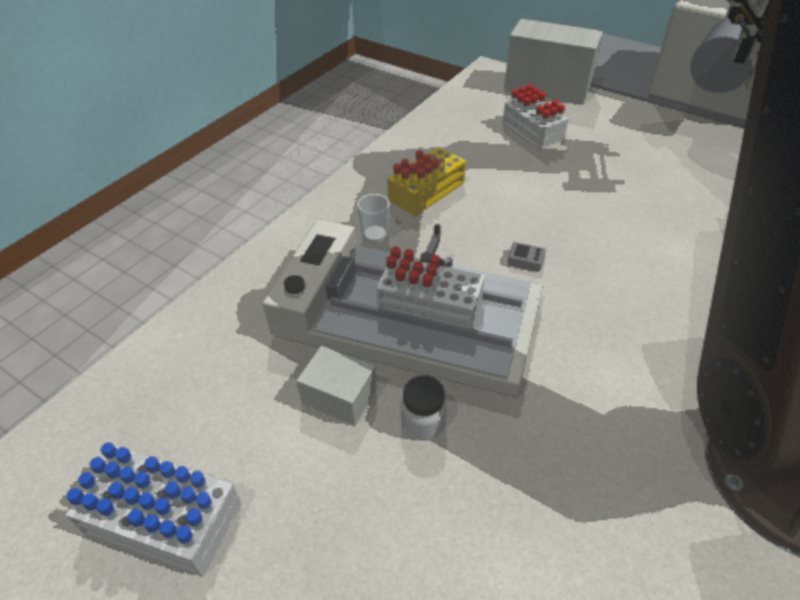

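View pics/wrist0.png

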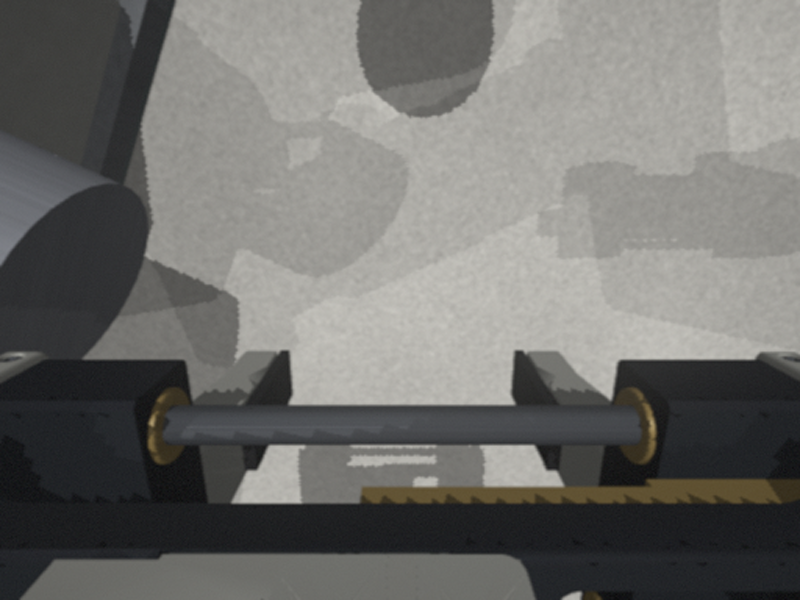

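The wanted rack is the white one with red caps between the shaker's rails, at scene (400,275) and side (430,285) in the 800x600 pictures. Look-alikes, by pixel in the same pictures:
- Yellow rack: scene (347,500).
- Blue-capped rack: scene (615,175).
- White racks on the tray: scene (440,25).
- Loose white rack: scene (120,590).

Next I check the choice in close crops.

Run:
```python
import numpy as np,cv2
im=np.load("scene0.npy")[130:270,175:365,::-1];cv2.imwrite("pics/sc.png",cv2.resize(im,None,fx=4.2,fy=4.2,interpolation=cv2.INTER_CUBIC))
im=np.load("side0.npy")[130:260,160:360,::-1];cv2.imwrite("pics/si.png",cv2.resize(im,None,fx=4,fy=4,interpolation=cv2.INTER_CUBIC))
```

```text
(no output)
```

View pics/sc.png

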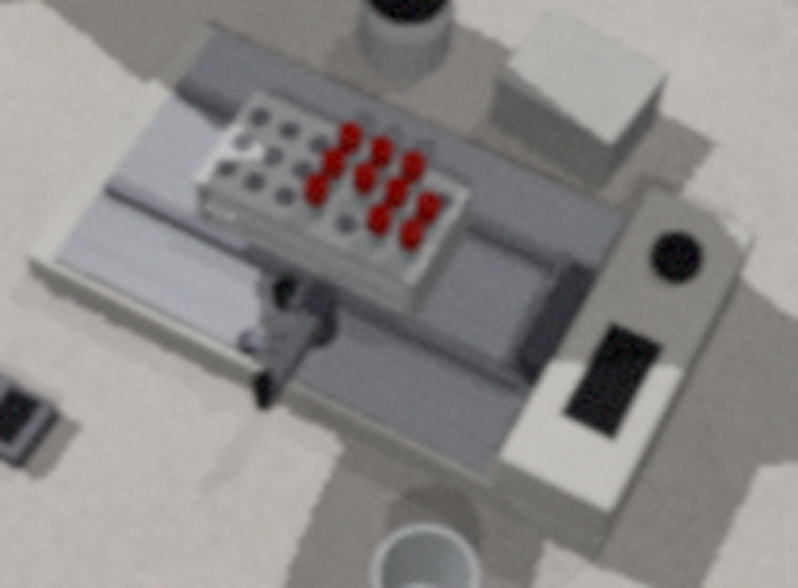

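View pics/si.png

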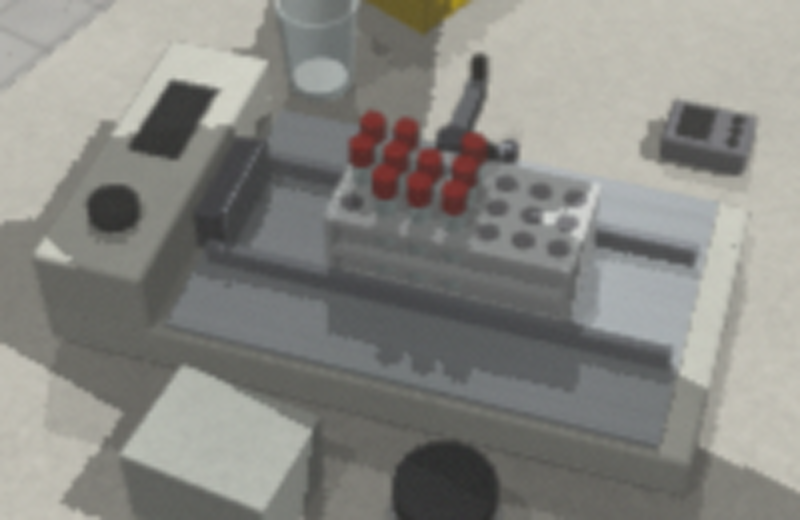

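Run:
```python
from h import *
S=lambda u,v:(175+u/4.2-.4,130+v/4.2-.4)
D=lambda u,v:(160+u/4-.4,130+v/4-.4)
pts={"NL":((255,93),(575,265)),"NR":((205,187),(600,182)),"FL":((470,190),(328,217)),"FR":((408,280),None),
"pin":((265,380),(480,60)),"beaker":((428,575),None)}
for k,(a,b) in pts.items():
    z=100 if k!='pin' else 97
    print(k,"scene",onz("scene",S(*a),z), b and onz("side",D(*b),z), b and tri(ray("scene",S(*a)),ray("side",D(*b))))
# deck near edge corners & base
for n,a in (("deck near right(base top edge)",(35,262)),("near left top",(207,25)),("far right edge top deck",(490,480))): print(n,onz("scene",S(*a),50))
for n,a in (("near right",(740,205)),("nl",(690,470))): print(n,onz("side",D(*a),50))
for n,a in (("stop near L",(555,262)),("stop near R",(520,350))): print(n,onz("scene",S(*a),75))
```

```text
NL scene [472.22  63.01 100.  ] [473.24  58.16 100.  ] (array([472.86,  61.23, 102.88]), [np.float64(0.9467327163678777), np.float64(0.9467327163677571)])
NR scene [500.2   -6.03 100.  ] [493.49  -9.25 100.  ] (array([496.51,  -7.43,  99.16]), [np.float64(3.620576541362079), np.float64(3.620576541361902)])
FL scene [614.72 105.24 100.  ] [613.76 104.15 100.  ] (array([614.23, 104.72, 100.18]), [np.float64(0.7135079682771177), np.float64(0.7135079682770062)])
FR scene [631.24  33.82 100.  ] None None
pin scene [617.52 -70.07  97.  ] [614.84 -69.67  97.  ] (array([616.26, -70.2 ,  95.83]), [np.float64(0.969322518925977), np.float64(0.9693225189258307)])
beaker scene [765.56 -91.07 100.  ] None None
deck near right(base top edge) [441.17 -97.83  50.  ]
near left top [384.66 101.62  50.  ]
far right edge top deck [739.33  -7.49  50.  ]
near right [429.43 -86.49  50.  ]
nl [365.88 114.85  50.  ]
stop near L [676.59 116.49  75.  ]
stop near R [701.75  57.03  75.  ]
```

Emit:
{"name": "apply_moves", "arguments": {
  "series": [
    [[0,0,0],0.152,0],
    [[0,0.85,0.52],0,0],
    [[0,0.85,0.52],0,0],
    [[0,0.85,0.52],0,0],
    [[0,0.85,0.52],0,0],
    [[0,0.85,0.52],0,0],
    [[0,0.85,0.52],0,0],
    [[0,0.85,0.52],0,0]
  ]
}}

```text
clock: 1.15
ee_pos: [381.2, -264.0, 220.8]
orientation: [[-0.004, -0.279, 0.96], [0.005, 0.96, 0.279], [-1.0, 0.006, -0.003]]
wrist_force: [1.1, 0.4, -0.1]
grip_width: 13.0
```

Emit:
{"name": "apply_moves", "arguments": {
  "series": [
    [[0,0.83,0.5],0,0],
    [[0,0.83,0.5],0,0],
    [[0,0.83,0.5],0,0],
    [[0,0.83,0.5],0,0],
    [[0,0.83,0.5],0,0],
    [[0,0.83,0.5],0,0],
    [[0,0,0],-0.01,0],
    [[0,0,0],0,0]
  ]
}}

```text
clock: 2.15
ee_pos: [456.2, 29.4, 222.3]
orientation: [[-0.002, -0.294, 0.956], [0.006, 0.956, 0.294], [-1.0, 0.006, -0.001]]
wrist_force: [0.1, -0.1, -1.1]
grip_width: 0.1
```

Run:
```python
from h import *
import pickle
s=manip.read_state();print(s['ee_pos'],s['orientation'],s['wrist_force'],s['grip_width'])
cp=vision.camera_params("wrist");im=vision.get_image("wrist");pickle.dump((im,cp),open("w1.pkl","wb"))
cv2.imwrite("pics/w1.png",cv2.resize(im[:,:,::-1],(800,600),interpolation=cv2.INTER_CUBIC))
```

```text
[456.15  29.36 222.3 ] [[-0.   -0.29  0.96]
 [ 0.01  0.96  0.29]
 [-1.    0.01 -0.  ]] [ 0.11 -0.07 -1.14] 0.07752399566583225
```

View pics/w1.png

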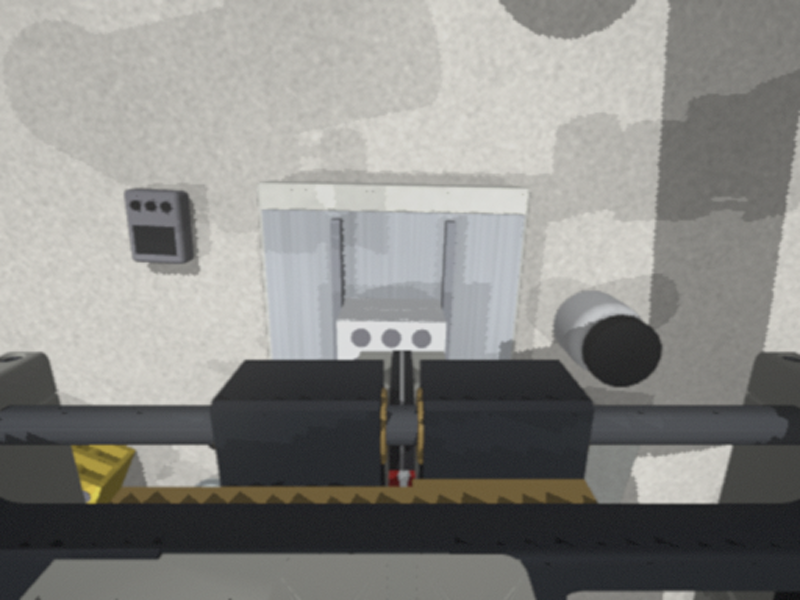

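The wrist view shows the shaker's robot-side rim at rows 185-212 and the rack's near top edge from (337,321) to (447,321). The rails run at columns 338 and 447, and the timer is at (158,225).

Run:
```python
from h import *
import pickle
im,cp=pickle.load(open("w1.pkl","rb"))
W=lambda u,v:(u/1.5625-.2,v/1.5625-.2)
for n,a,z in (("rackNR top",(337,321),100),("rackNL",(447,321),100),("railR near in",(343,219),59),("railL",(444,221),59),("rimR",(260,184),50),("rimL",(527,189),50),("deckR",(264,212),45),("deckRf",(271,358),45),("deckLn",(524,215),45),("deckLf",(516,358),45)):
    print(n,onz("x",W(*a),z,cp))
S=lambda u,v:(175+u/4.2-.4,130+v/4.2-.4)
print(tri(ray("x",W(337,321),cp),ray("scene",S(205,187))),tri(ray("x",W(447,321),cp),ray("scene",S(255,93))))
cv2.imwrite("pics/w1c.png",cv2.resize(im[110:240,155:345,::-1],None,fx=4,fy=4,interpolation=cv2.INTER_CUBIC))
```

```text
rackNR top [490.98  -5.71 100.  ]
rackNL [468.96  66.16 100.  ]
railR near in [429.17 -23.12  59.  ]
railL [408.85  47.83  59.  ]
rimR [423.82 -88.5   50.  ]
rimL [369.45 100.01  50.  ]
deckR [443.77 -82.8   45.  ]
deckRf [560.5  -52.18  45.  ]
deckLn [387.86 106.46  45.  ]
deckLf [500.44 144.27  45.  ]
(array([495.27,  -4.38,  91.35]), [np.float64(1.8656718211706944), np.float64(1.865671821170712)]) (array([470.01,  66.15,  95.49]), [np.float64(1.0093996419185567), np.float64(1.009399641918543)])
```

View pics/w1c.png

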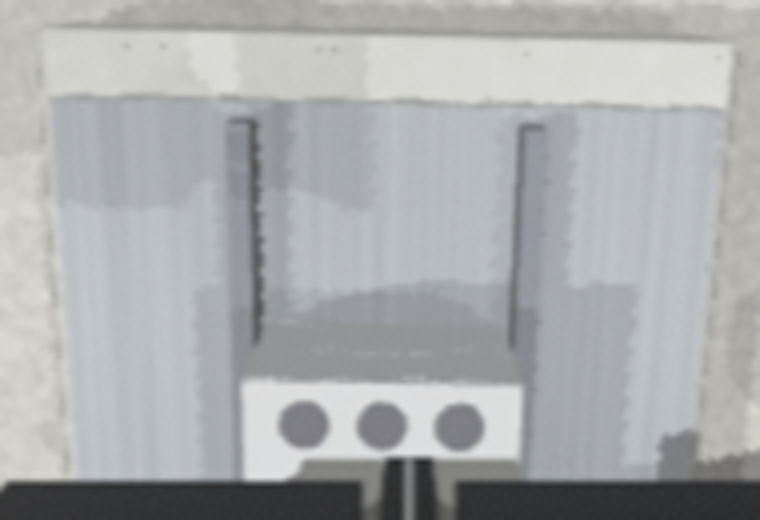

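Emit:
{"name": "apply_moves", "arguments": {
  "series": [
    [[0,-0.16,0],0,0],
    [[0.7,0,0],0,0],
    [[0.7,0,0],0,0],
    [[0.7,0,0],0,0],
    [[0.6,0,0],0,0],
    [[0,0,0],0,0],
    [[0,0,0],0,0],
    [[0,0,0],0,0]
  ]
}}

```text
clock: 3.2
ee_pos: [460.5, 14.0, 87.5]
orientation: [[0.004, -0.283, 0.959], [0.007, 0.959, 0.283], [-1.0, 0.006, 0.006]]
wrist_force: [0.2, -1.4, 0.9]
grip_width: 0.4
```

Emit:
{"name": "apply_moves", "arguments": {
  "series": [
    [[0.08,0.08,0],0,0],
    [[0.08,0.04,0],-0.008,0],
    [[0,0.04,0.06],0,0],
    [[0,0,0.06],0,0],
    [[0,0,0.06],0,0],
    [[0,0,0.06],0,0],
    [[0,0,0.04],0,0],
    [[0,0,0],0,0]
  ]
}}

```text
clock: 4.2
ee_pos: [472.8, 26.9, 80.8]
orientation: [[0.006, -0.292, 0.957], [0.008, 0.957, 0.292], [-1.0, 0.006, 0.008]]
wrist_force: [0.1, 0.4, -0.5]
grip_width: 0.4
```

Run:
```python
from h import *
s=manip.read_state();print(s['ee_pos'],s['orientation'],s['wrist_force'])
cp=vision.camera_params("wrist");im=vision.get_image("wrist")
cv2.imwrite("pics/w2.png",cv2.resize(im[:,:,::-1],(800,600),interpolation=cv2.INTER_CUBIC))
im=vision.get_image("side")[130:260,160:360,::-1];cv2.imwrite("pics/si2.png",cv2.resize(im,None,fx=4,fy=4,interpolation=cv2.INTER_CUBIC))
```

```text
[472.85  26.94  80.77] [[ 0.01 -0.29  0.96]
 [ 0.01  0.96  0.29]
 [-1.    0.01  0.01]] [ 0.06  0.38 -0.53]
```

View pics/w2.png

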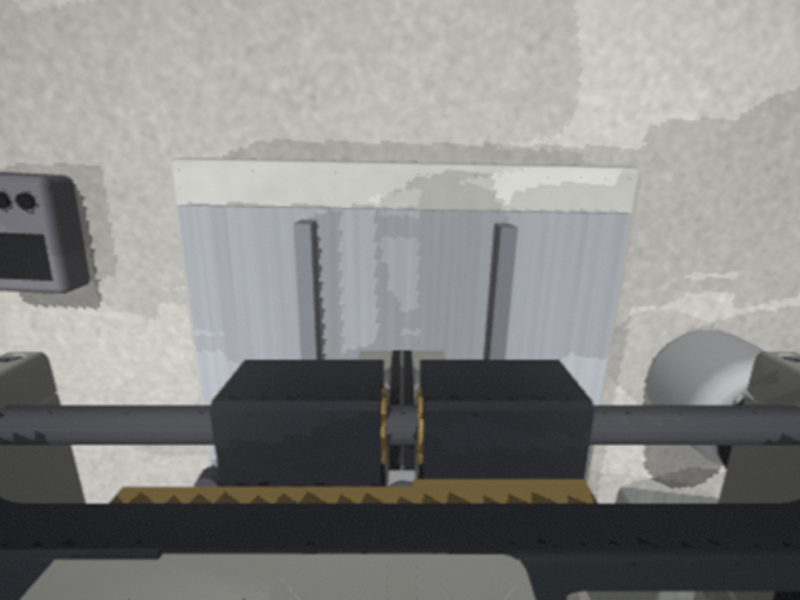

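View pics/si2.png

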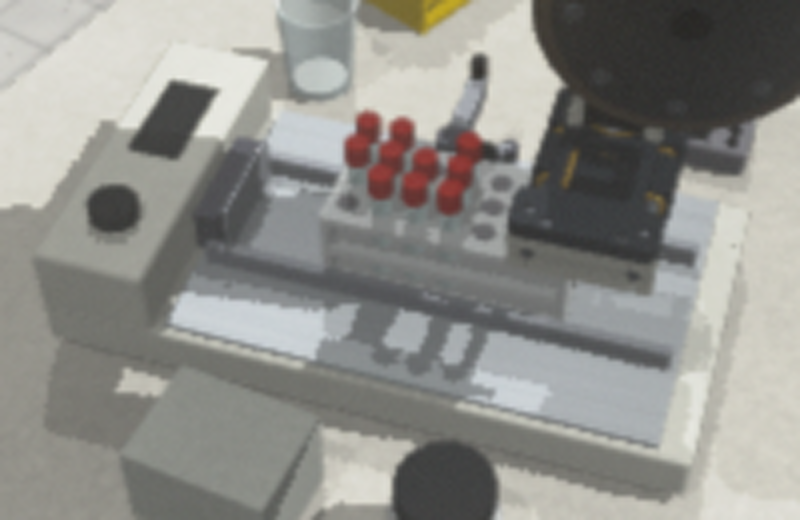

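Emit:
{"name": "apply_moves", "arguments": {
  "series": [
    [[0,0,0.06],0,0],
    [[0,0,0.06],0,0],
    [[0,0,0.06],0,0],
    [[0,0,0.06],0,0],
    [[0,0,0.06],0,0],
    [[0,0,0.06],0,0],
    [[0,0,0.06],0,0],
    [[0,0,0.06],0,0]
  ]
}}

```text
clock: 5.3
ee_pos: [496.2, 33.8, 80.8]
orientation: [[0.004, -0.291, 0.957], [0.007, 0.957, 0.291], [-1.0, 0.006, 0.006]]
wrist_force: [-1.2, -1.2, 1.6]
grip_width: 0.3
```

Emit:
{"name": "apply_moves", "arguments": {
  "series": [
    [[0,0,0.04],0,0],
    [[0,0,0.04],0,0],
    [[0,0,0.04],0,0],
    [[0,0,0.04],0,0],
    [[0,0,0.03],0,0],
    [[0,0,0.03],0,0],
    [[0,0,0.03],0,0],
    [[0,0,0.03],0,0]
  ]
}}

```text
clock: 6.3
ee_pos: [510.6, 38.2, 80.8]
orientation: [[0.004, -0.291, 0.957], [0.007, 0.957, 0.291], [-1.0, 0.006, 0.006]]
wrist_force: [-1.6, -0.8, 0.6]
grip_width: 0.2
```

Run:
```python
from h import *
s=manip.read_state();print(s['ee_pos'],s['wrist_force'])
im=vision.get_image("scene")[130:270,175:365,::-1];cv2.imwrite("pics/sc3.png",cv2.resize(im,None,fx=4.2,fy=4.2,interpolation=cv2.INTER_CUBIC))
im=vision.get_image("side")[130:260,160:360,::-1];cv2.imwrite("pics/si3.png",cv2.resize(im,None,fx=4,fy=4,interpolation=cv2.INTER_CUBIC))
```

```text
[510.6   38.23  80.8 ] [-1.56 -0.79  0.58]
```

View pics/sc3.png

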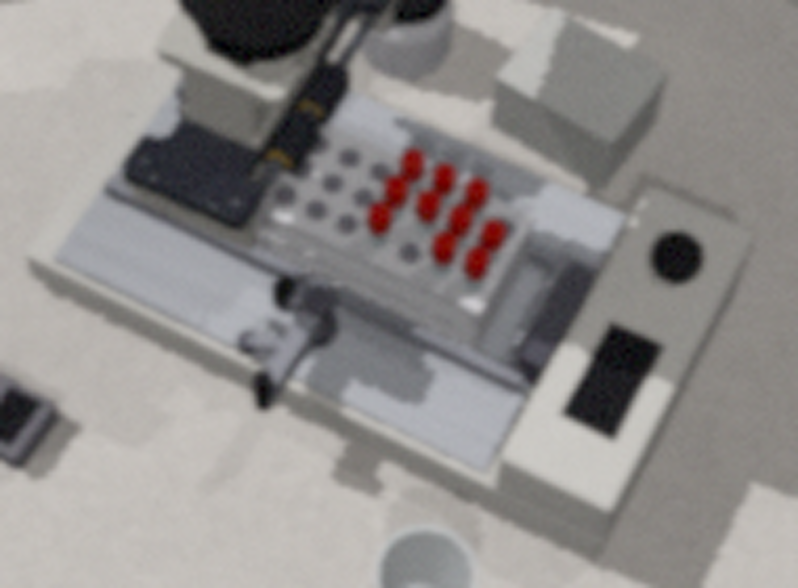

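View pics/si3.png

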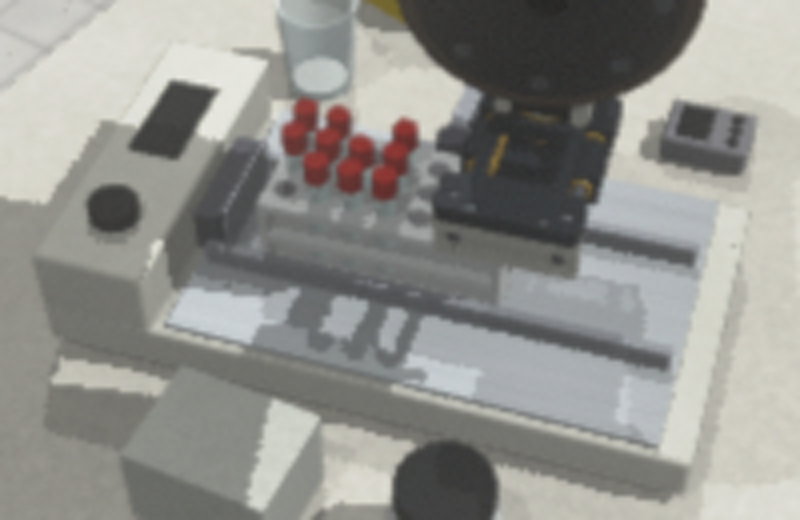

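Emit:
{"name": "apply_moves", "arguments": {
  "series": [
    [[0,0,0.03],0,0],
    [[0,0,0.03],0,0],
    [[0,0,0.03],0,0],
    [[0,0,0.02],0,0],
    [[0,0,0.02],0,0],
    [[0,0,0.02],0,0],
    [[0,0,0.02],0,0],
    [[0,0,0.02],0,0]
  ]
}}

```text
clock: 7.4
ee_pos: [520.4, 41.2, 80.8]
orientation: [[0.004, -0.291, 0.957], [0.007, 0.957, 0.291], [-1.0, 0.006, 0.006]]
wrist_force: [-1.8, -0.4, 0.8]
grip_width: 0.3
```

Emit:
{"name": "apply_moves", "arguments": {
  "series": [
    [[0,0,0.02],0,0],
    [[0,0,0.02],0,0],
    [[0,0,0.02],0,0],
    [[0,0,0.02],0,0],
    [[0,0,0.02],0,0],
    [[0,0,0.02],0,0],
    [[0,0,0.02],0,0],
    [[0,0,0.02],0,0]
  ]
}}

```text
clock: 8.4
ee_pos: [528.6, 43.8, 80.8]
orientation: [[0.004, -0.291, 0.957], [0.007, 0.957, 0.291], [-1.0, 0.006, 0.006]]
wrist_force: [-2.3, -1.9, 0.4]
grip_width: 0.5
```

Emit:
{"name": "apply_moves", "arguments": {
  "series": [
    [[0,0,0.015],0,0],
    [[0,0,0.015],0,0],
    [[0,0,0.015],0,0],
    [[0,0,0.015],0,0],
    [[0,0,0.015],0,0],
    [[0,0,0.015],0,0],
    [[0,0,0.015],0,0],
    [[0,0,0.015],0,0]
  ]
}}

```text
clock: 9.4
ee_pos: [534.2, 45.4, 80.8]
orientation: [[0.003, -0.291, 0.957], [0.007, 0.957, 0.291], [-1.0, 0.006, 0.005]]
wrist_force: [-2.5, -0.9, 1.6]
grip_width: 0.8
```

Emit:
{"name": "apply_moves", "arguments": {
  "series": [
    [[0,0,0.015],0,0],
    [[0,0,0.015],0,0],
    [[0,0,0.01],0,0],
    [[0,0,0.01],0,0],
    [[0,0,0.01],0,0],
    [[0,0,0.01],0,0],
    [[0,0,0.01],0,0],
    [[0,0,0.01],0,0]
  ]
}}

```text
clock: 10.4
ee_pos: [535.2, 45.6, 80.7]
orientation: [[-0.003, -0.29, 0.957], [0.005, 0.957, 0.29], [-1.0, 0.006, -0.001]]
wrist_force: [-5.3, -0.1, 4.6]
grip_width: 0.5
```

Run:
```python
from h import *
s=manip.read_state();print(s['ee_pos'],s['wrist_force'])
im=vision.get_image("scene")[160:250,260:350,::-1];a=cv2.resize(im,None,fx=4.4,fy=4.4,interpolation=cv2.INTER_CUBIC)
im=vision.get_image("side")[140:230,190:280,::-1];b=cv2.resize(im,None,fx=4.4,fy=4.4,interpolation=cv2.INTER_CUBIC)
cv2.imwrite("pics/c4.png",np.hstack([a,b]))
```

```text
[535.23  45.57  80.66] [-5.27 -0.1   4.59]
```

View pics/c4.png

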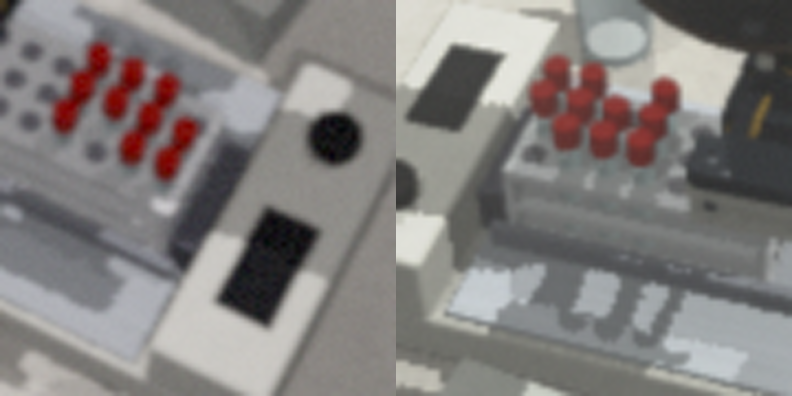

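The rack far face now meets the stop in both views (left image near (195,200), right image near (505,190)). The advance stalled at about 1 mm for 9 mm asked, with the force rising. One slightly firmer push to confirm.

Emit:
{"name": "apply_moves", "arguments": {
  "series": [
    [[0,0,0.015],0,0],
    [[0,0,0.02],0,0],
    [[0,0,0.02],0,0],
    [[0,0,0.025],0,0],
    [[0,0,0.025],0,0],
    [[0,0,0.025],0,0],
    [[0,0,0.025],0,0],
    [[0,0,0.025],0,0]
  ]
}}

```text
clock: 11.5
ee_pos: [535.3, 45.2, 79.7]
orientation: [[-0.019, -0.288, 0.957], [0.0, 0.958, 0.288], [-1.0, 0.006, -0.018]]
wrist_force: [-6.6, -1.5, 5.7]
grip_width: 0.2
```

Rigid against the stop at about 7 N with no further travel, so the rack is home. Now I back off, lift, and go to the lock.

Emit:
{"name": "apply_moves", "arguments": {
  "series": [
    [[0,0,-0.08],0,0],
    [[0,0,-0.16],0,0],
    [[-0.8,0,0],0,0],
    [[-0.8,0,0],0,0],
    [[-0.8,0,0],0,0],
    [[0,-0.9,0.35],0,0],
    [[0,-0.9,0.35],0,0],
    [[0,-0.9,0.35],0,0]
  ]
}}

```text
clock: 12.5
ee_pos: [619.2, -71.3, 205.8]
orientation: [[-0.004, -0.295, 0.955], [0.004, 0.955, 0.295], [-1.0, 0.005, -0.003]]
wrist_force: [-1.0, 1.4, 0.6]
grip_width: 0.2
```

Emit:
{"name": "apply_moves", "arguments": {
  "series": [
    [[0,0,0],0.174,0],
    [[0,0,0],0.174,0],
    [[0,0,0],0.174,0],
    [[0,0,0],0.174,0],
    [[0,0,0],0.174,0],
    [[0,0,0],0.174,0],
    [[0,0,0],0.174,0],
    [[0,0,0],0.174,0]
  ]
}}

```text
clock: 13.5
ee_pos: [622.0, -74.2, 204.9]
orientation: [[0.003, 0.909, 0.418], [0.005, 0.418, -0.909], [-1.0, 0.005, -0.003]]
wrist_force: [-0.6, -0.7, -0.1]
grip_width: 0.6
```

Emit:
{"name": "apply_moves", "arguments": {
  "series": [
    [[0,0,0],0.136,0],
    [[0.3,0.1,0.5],0,0],
    [[0.3,0.1,0.5],0,0],
    [[0.2,0.1,0.4],0,0],
    [[0,0,0],0,0],
    [[0,0,0],0,0],
    [[0,0,0],0,0],
    [[0,0,0],0,0]
  ]
}}

```text
clock: 14.5
ee_pos: [659.7, -137.3, 166.0]
orientation: [[0.011, 0.956, 0.294], [0.007, 0.294, -0.956], [-1.0, 0.013, -0.004]]
wrist_force: [-0.5, -0.7, 0.5]
grip_width: 0.3
```

Run:
```python
from h import *
import pickle
s=manip.read_state();print(s['ee_pos'],s['orientation'],s['wrist_force'],s['joint_pos'])
cp=vision.camera_params("wrist");im=vision.get_image("wrist");pickle.dump((im,cp),open("w5.pkl","wb"))
cv2.imwrite("pics/w5.png",cv2.resize(im[:,:,::-1],(800,600),interpolation=cv2.INTER_CUBIC))
im=vision.get_image("scene");np.save("scene5.npy",im)
cv2.imwrite("pics/sc5.png",cv2.resize(im[130:270,175:365,::-1],None,fx=4.2,fy=4.2,interpolation=cv2.INTER_CUBIC))
```

```text
[ 659.72 -137.25  165.98] [[ 0.01  0.96  0.29]
 [ 0.01  0.29 -0.96]
 [-1.    0.01 -0.  ]] [-0.5  -0.74  0.55] [ 0.08  0.39 -0.08 -0.01 -1.09 -2.92]
```

View pics/w5.png

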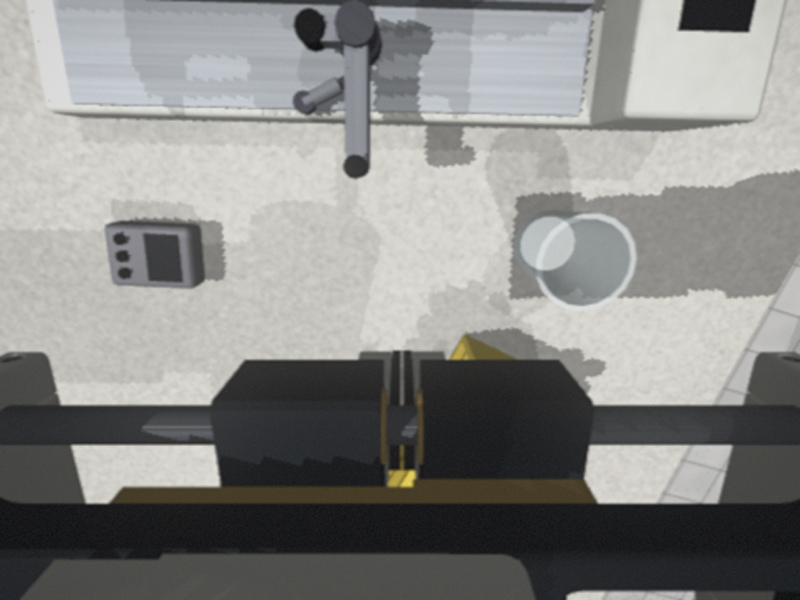

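View pics/sc5.png

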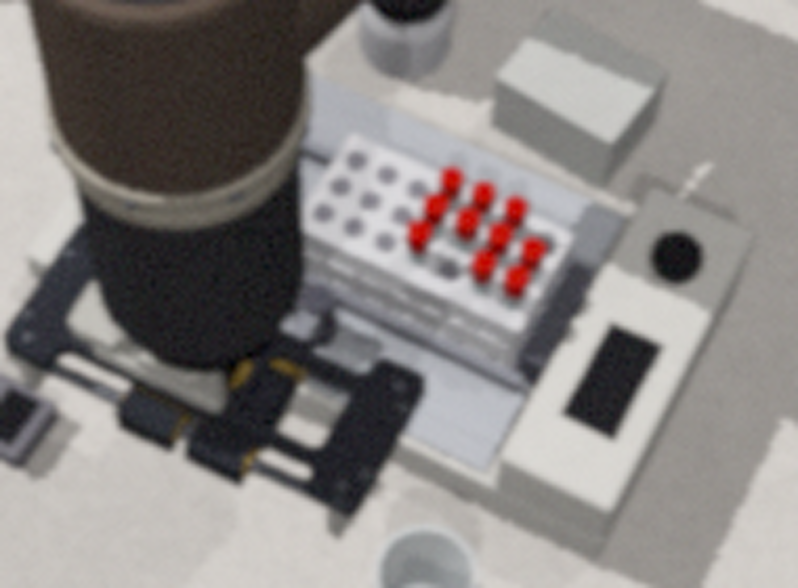

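Pin top is at (356,166), pivot head at (354,22), and the handle spans columns 345-369. The beaker is at (585,258) and the timer at (158,254), both clear. Joint 6 is near its limit at -2.92, so I will turn the tool back by half a turn.

Run:
```python
from h import *
import pickle
im,cp=pickle.load(open("w5.pkl","rb"))
W=lambda u,v:(u/1.5625-.2,v/1.5625-.2)
S=lambda u,v:(175+u/4.2-.4,130+v/4.2-.4)
pin=onz("x",W(356,166),97,cp);print("pin",pin, tri(ray("x",W(356,166),cp),ray("scene",S(265,380))))
print("handle far edge r~50",onz("x",W(369,130),83,cp),onz("x",W(369,80),83,cp),"near",onz("x",W(345,130),83,cp))
print("pivot", onz("x",W(354,22),97,cp))
ux=np.array([.957,.290]);uy=np.array([-.290,.957])
piv=pin[:2]+66*uy;G=piv-20*ux+66*uy;print("pivot",piv,"G",G)
for n,f in (("f",(369,130)),("f2",(369,80)),("n",(345,130))):
    q=onz("x",W(*f),83,cp)[:2]-piv;print(n,q@ux,q@uy)
bk=onz("x",W(585,258),75,cp)[:2]-G;print("beaker",bk@ux,bk@uy)
```

```text
pin [615.58 -69.23  97.  ] (array([615.62, -69.02,  92.96]), [np.float64(0.4839486713580988), np.float64(0.48394867135796826)])
handle far edge r~50 [616.1  -50.36  83.  ] [609.63 -27.7   83.  ] near [604.22 -54.03  83.  ]
pivot [597.88  -8.58  97.  ]
pivot [596.44  -6.07] G [558.16  51.3 ]
f 5.971412683585092 -48.089913352217444
f2 6.3553246789690085 -24.53186414949146
n -6.455959486931208 -48.16486183919294
beaker 150.68580208188285 -182.89433016821988
```

Emit:
{"name": "apply_moves", "arguments": {
  "series": [
    [[0,0,0],-0.175,0],
    [[0,0,0],-0.175,0],
    [[0,0,0],-0.175,0],
    [[0,0,0],-0.175,0],
    [[0,0,0],-0.175,0],
    [[0,0,0],-0.175,0],
    [[0,0,0],-0.175,0],
    [[0,0,0],-0.175,0]
  ]
}}

```text
clock: 15.6
ee_pos: [660.0, -135.3, 168.1]
orientation: [[0.014, -0.174, 0.985], [0.008, 0.985, 0.174], [-1.0, 0.005, 0.015]]
wrist_force: [-0.0, -0.9, 0.6]
grip_width: 0.5
```

Emit:
{"name": "apply_moves", "arguments": {
  "series": [
    [[0,0,0],-0.175,0],
    [[0,0,0],-0.175,0],
    [[0,0,0],-0.175,0],
    [[0,0,0],-0.175,0],
    [[0,0,0],-0.175,0],
    [[0,0,0],-0.175,0],
    [[0,0,0],-0.175,0],
    [[0,0,0],-0.175,0]
  ]
}}

```text
clock: 16.6
ee_pos: [660.1, -133.5, 170.2]
orientation: [[0.017, -0.998, -0.054], [0.008, -0.054, 0.999], [-1.0, -0.017, 0.007]]
wrist_force: [-0.2, -0.1, 0.9]
grip_width: 0.1
```

Emit:
{"name": "apply_moves", "arguments": {
  "series": [
    [[0,0,0],-0.12,0],
    [[0,0,0],-0.12,0],
    [[0,-0.1,0.58],0,0],
    [[0,-0.1,0.58],0,0],
    [[0,-0.1,0.58],0,0],
    [[0.4,0,0],0,0],
    [[0.4,0,0],0,0],
    [[0,0,0],0,0]
  ]
}}

```text
clock: 17.6
ee_pos: [649.3, -41.2, 132.6]
orientation: [[0.021, -0.953, -0.302], [0.009, -0.302, 0.953], [-1.0, -0.023, 0.002]]
wrist_force: [-0.1, -0.8, -0.4]
grip_width: 0.0
```

Emit:
{"name": "apply_moves", "arguments": {
  "series": [
    [[0.1,0,-0.09],0,0],
    [[0.25,0,0],0,0],
    [[0.25,0,0],0,0],
    [[0.2,0,0],0,0],
    [[0.1,0,0],0,0],
    [[0,0,0],0,0],
    [[0,0,0],0,0],
    [[0,0,0],0,0]
  ]
}}

```text
clock: 18.6
ee_pos: [653.0, -45.7, 86.7]
orientation: [[0.024, -0.953, -0.302], [0.009, -0.302, 0.953], [-1.0, -0.026, 0.001]]
wrist_force: [-0.1, -0.4, 0.9]
grip_width: 0.4
```

```bash
cat > rel.py <<'E'
from h import *
s=manip.read_state()
ux=np.array([.957,.290]);uy=np.array([-.290,.957]);piv=np.array([596.4,-6.1])
q=s['ee_pos'][:2]-piv;f=s['wrist_force']
print("tcp rel pivot",q@ux,q@uy,s['ee_pos'][2],"F",f[:2]@ux,f[:2]@uy,f[2],"clk",s['clock'])
E
python3 rel.py
python3 - <<'E'
from h import *
im=vision.get_image("scene")[140:260,180:330,::-1];a=cv2.resize(im,None,fx=3,fy=3,interpolation=cv2.INTER_CUBIC)
im=vision.get_image("side")[130:250,230:340,::-1];b=cv2.resize(im,None,fx=3,fy=3,interpolation=cv2.INTER_CUBIC)
cv2.imwrite("pics/c6.png",np.hstack([a,b]))
E
```

```text
tcp rel pivot 42.693658676855634 -54.32845894957724 86.69675177137852 F -0.23644096284628613 -0.3906537478019007 0.8763036538449708 clk 18.6
```

View pics/c6.png

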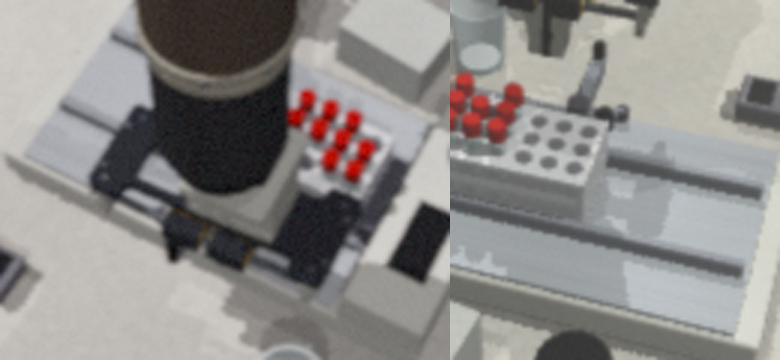

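The fingers stand on the far side of the handle in the side view, at (550,45) against the pin at (600,48). I start the push.

Emit:
{"name": "apply_moves", "arguments": {
  "series": [
    [[0,0.08,0],0,0],
    [[0,0.08,0],0,0],
    [[0,0.06,0],0,0],
    [[0,0.06,0],0,0],
    [[0,0.06,0],0,0],
    [[0,0.06,0],0,0],
    [[0,0.06,0],0,0],
    [[0,0,0],0,0]
  ]
}}

```text
clock: 19.7
ee_pos: [631.8, -52.4, 87.2]
orientation: [[0.029, -0.953, -0.303], [0.01, -0.302, 0.953], [-1.0, -0.031, 0.001]]
wrist_force: [3.3, 1.2, -3.0]
grip_width: 0.7
```

```bash
python3 rel.py
```

```text
tcp rel pivot 20.434029155893928 -54.56456837729608 87.20072186303601 F 3.5364409370908754 0.1418920002246471 -3.010530437229339 clk 19.7
```

Emit:
{"name": "apply_moves", "arguments": {
  "series": [
    [[0,0.06,0.004],0,0],
    [[0,0.06,0.006],0,0],
    [[0,0.06,0.008],0,0],
    [[0,0.06,0.01],0,0],
    [[0,0.06,0.012],0,0],
    [[0,0.06,0.016],0,0],
    [[0,0.06,0.02],0,0],
    [[0,0.06,0.024],0,0]
  ]
}}

```text
clock: 20.7
ee_pos: [611.1, -55.2, 87.6]
orientation: [[0.037, -0.952, -0.304], [0.009, -0.304, 0.953], [-0.999, -0.038, -0.002]]
wrist_force: [3.9, -1.8, -0.8]
grip_width: 0.5
```

```bash
python3 rel.py
python3 - <<'E'
from h import *
im=vision.get_image("side")[130:250,200:340,::-1];b=cv2.resize(im,None,fx=5,fy=5,interpolation=cv2.INTER_CUBIC)
cv2.imwrite("pics/c7.png",b)
E
```

```text
tcp rel pivot -0.12583525146220995 -51.23599237794106 87.57372280789217 F 3.181322627505051 -2.872055126774168 -0.7534869805191159 clk 20.7
```

View pics/c7.png

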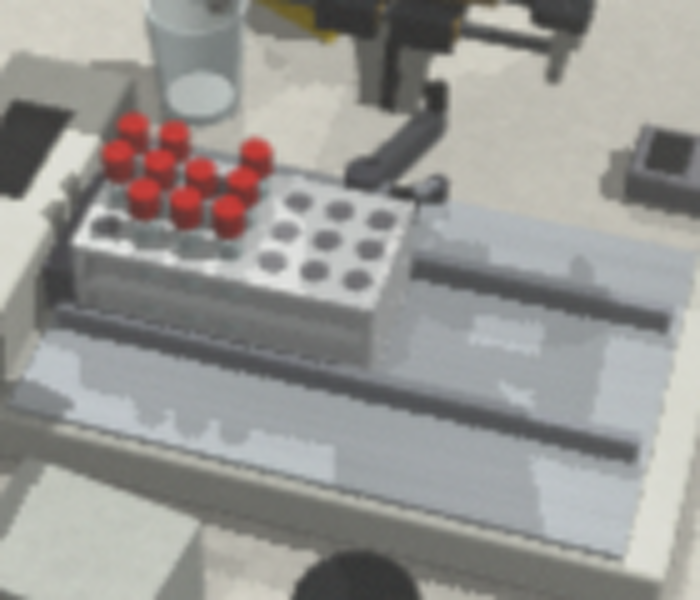

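Emit:
{"name": "apply_moves", "arguments": {
  "series": [
    [[0,0.05,0.026],0,0],
    [[0,0.05,0.028],0,0],
    [[0,0.048,0.03],0,0],
    [[0,0.046,0.034],0,0],
    [[0,0.044,0.036],0,0],
    [[0,0.042,0.04],0,0],
    [[0,0.04,0.04],0,0],
    [[0,0,0],0,0]
  ]
}}

```text
clock: 21.75
ee_pos: [588.9, -48.2, 86.8]
orientation: [[0.034, -0.952, -0.304], [0.009, -0.304, 0.953], [-0.999, -0.036, -0.001]]
wrist_force: [1.4, 1.2, 1.1]
grip_width: 0.5
```

```bash
python3 rel.py
python3 - <<'E'
from h import *
im=vision.get_image("side")[130:250,200:340,::-1];b=cv2.resize(im,None,fx=5,fy=5,interpolation=cv2.INTER_CUBIC)
cv2.imwrite("pics/c8.png",b)
E
```

```text
tcp rel pivot -19.361256998405338 -38.15014580245223 86.79150551421506 F 1.7126392403393913 0.7014848159246014 1.0607999067636902 clk 21.75
```

View pics/c8.png

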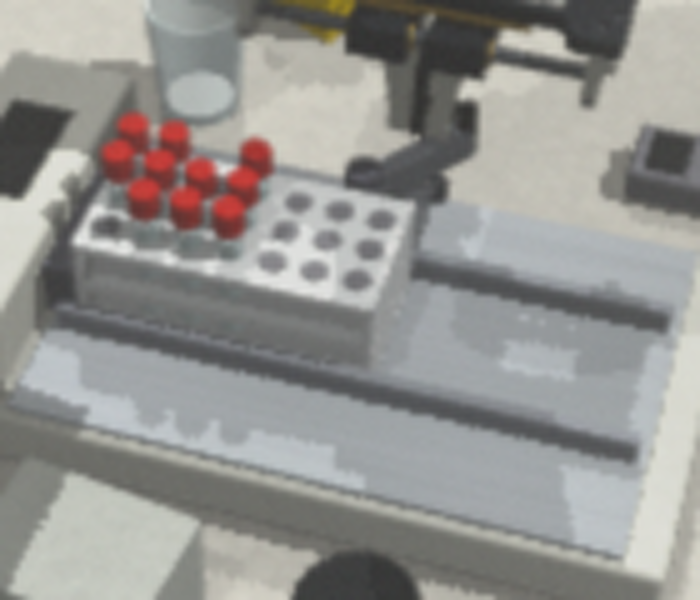

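Run:
```python
from h import *
ux=np.array([.957,.290]);uy=np.array([-.290,.957]);piv=np.array([596.4,-6.1])
for nm,uv in (("now",(465,108)),("prev",(436,92))):
    q=onz("side",(200+uv[0]/5-.4,130+uv[1]/5-.4),97)[:2]-piv
    print(nm,q@ux,q@uy,np.arctan2(-(q@ux),-(q@uy)))
q=onz("side",(160+480/4-.4,130+60/4-.4),97)[:2]-piv
print("open",q@ux,q@uy)
```

```text
now -39.520253106138426 -50.1050289101509 0.6678423545620353
prev -22.172645105480235 -58.18845041472398 0.3640632419680498
open -0.7866989609788057 -66.18058601445415
```

```bash
python3 rel.py
python3 - <<'E'
from h import *
im=vision.get_image("side")[130:190,240:320,::-1];a=cv2.resize(im,(480,360),interpolation=cv2.INTER_CUBIC)
im=vision.get_image("scene")[150:250,180:300,::-1];b=cv2.resize(im,None,fx=2.6,fy=2.6,interpolation=cv2.INTER_CUBIC)
w=vision.get_image("wrist")[:,:,::-1]
c=np.zeros((600,800,3),np.uint8);c[:360,:480]=a;c[:260,480:792]=b[:,:312]
c[300:588,410:794]=cv2.resize(w,(384,288));cv2.imwrite("pics/c9.png",c)
E
```

```text
tcp rel pivot -19.273749433811666 -38.21422733847609 86.7934860328132 F 2.122952692695963 -0.24639517267765004 0.5737071510922948 clk 21.8
```

View pics/c9.png

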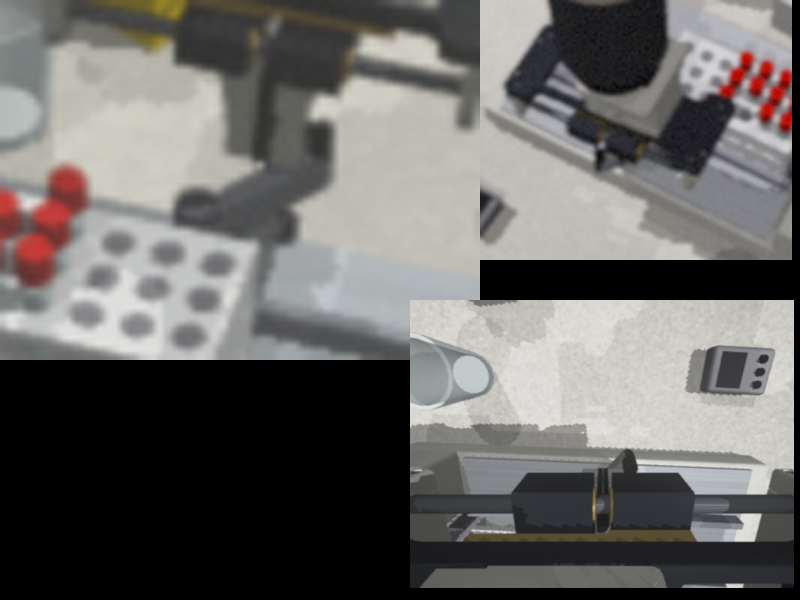

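Run:
```python
from h import *
ux=np.array([.957,.290]);uy=np.array([-.290,.957]);piv=np.array([596.4,-6.1])
cp=vision.camera_params("wrist")
uv=((630-410)*512/384,(457-300)*384/288)
q=onz("x",uv,97,cp)[:2]-piv;print(q@ux,q@uy,np.arctan2(-(q@ux),-(q@uy)))
uv=((601-410)*512/384,(470-300)*384/288)
for z in (68,80,87): 
    q=onz("x",uv,z,cp)[:2]-piv;print(z,q@ux,q@uy)
s=manip.read_state();P=s['ee_pos'];
for n in("side",):
    R=np.array(s['orientation'])
    for d in ((19,0,0),(19,21,9.5),(19,-21,9.5),(19,21,-9.5),(19,-21,-9.5),(0,0,0)):
        p=proj(n,P+R@np.array(d)); print(d,(p-[240,130])*6)
    for phi in (.6,.7,.8,.9,1.0):
        Q=piv+66*(-np.sin(phi)*ux-np.cos(phi)*uy); print(phi,(proj(n,[*Q,97])-[240,130])*6)
```

```text
-40.344269360937226 -61.68405491705835 0.5792149334339588
68 -17.513466030065633 -37.2714892907606
80 -17.960122524909085 -42.67176201829582
87 -18.2206721469011 -45.821921109358044
(19, 0, 0) [258.85 185.96]
(19, 21, 9.5) [300.96 210.32]
(19, -21, 9.5) [206.93 190.34]
(19, 21, -9.5) [310.5  181.62]
(19, -21, -9.5) [217.55 162.07]
(0, 0, 0) [261.99 153.78]
0.6 [312.82 119.81]
0.7 [322.61 127.93]
0.8 [331.24 136.68]
0.9 [338.62 145.99]
1.0 [344.65 155.77]
```

Emit:
{"name": "apply_moves", "arguments": {
  "series": [
    [[0,0.034,0.026],0,0],
    [[0,0.034,0.026],0,0],
    [[0,0.034,0.028],0,0],
    [[0,0.034,0.028],0,0],
    [[0,0.034,0.03],0,0],
    [[0,0.034,0.03],0,0],
    [[0,0.032,0.032],0,0],
    [[0,0,0],0,0]
  ]
}}

```text
clock: 22.95
ee_pos: [572.3, -42.4, 85.5]
orientation: [[0.031, -0.952, -0.303], [0.009, -0.303, 0.953], [-0.999, -0.033, -0.001]]
wrist_force: [-0.1, -0.0, -0.5]
grip_width: 0.7
```

```bash
python3 rel.py
python3 - <<'E'
from h import *
im=vision.get_image("side")[130:230,210:340,::-1];a=cv2.resize(im,(780,600),interpolation=cv2.INTER_CUBIC)
cv2.imwrite("pics/c10.png",a)
E
```

```text
tcp rel pivot -33.61363036032374 -27.69695660952393 85.51851419013617 F -0.09099490797169155 -0.01474155314201726 -0.523379153434399 clk 22.95
```

View pics/c10.png

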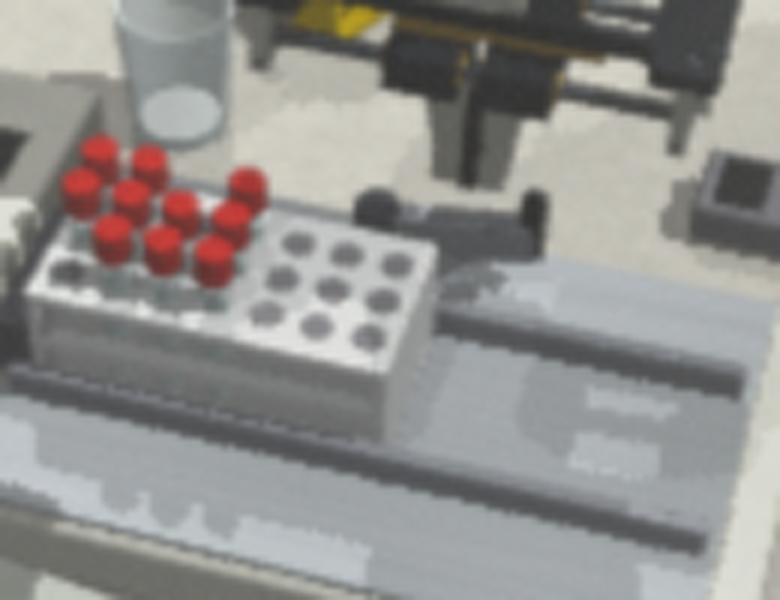

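The handle has snapped: it now points back, with the pin at (535,195), and there is no force on the tool. I retreat and check.

Emit:
{"name": "apply_moves", "arguments": {
  "series": [
    [[0,-0.1,-0.2],0,0],
    [[0,0,-0.4],0,0],
    [[-0.8,0,0],0,0],
    [[-0.8,0,0],0,0],
    [[-0.8,0,-0.3],0,0],
    [[0,0,-0.9],0,0],
    [[0,0,-0.9],0,0],
    [[0,0,-0.9],0,0]
  ]
}}

```text
clock: 24.0
ee_pos: [633.0, -220.1, 211.1]
orientation: [[0.033, -0.951, -0.308], [0.007, -0.308, 0.952], [-0.999, -0.033, -0.003]]
wrist_force: [1.3, 1.0, 0.2]
grip_width: 0.5
```

Emit:
{"name": "apply_moves", "arguments": {
  "series": [
    [[0,0,-0.9],0,0],
    [[0,0,-0.9],0,0],
    [[0,0,-0.9],0,0],
    [[0,0,0],0,0],
    [[0,0,0],0,0],
    [[0,0,0],0,0],
    [[0,0,0],0,0],
    [[0,0,0],0,0]
  ]
}}

```text
clock: 25.0
ee_pos: [675.8, -358.6, 209.3]
orientation: [[0.031, -0.952, -0.305], [0.007, -0.305, 0.952], [-1.0, -0.031, -0.003]]
wrist_force: [-0.4, -0.1, 0.0]
grip_width: 0.6
```

```bash
python3 rel.py
python3 - <<'E'
from h import *
im=vision.get_image("side");np.save("side9.npy",im);im=im[130:260,160:360,::-1];cv2.imwrite("pics/si11.png",cv2.resize(im,None,fx=4,fy=4,interpolation=cv2.INTER_CUBIC))
im=vision.get_image("scene");np.save("scene9.npy",im);im=im[130:270,175:365,::-1];cv2.imwrite("pics/sc11.png",cv2.resize(im,None,fx=4.2,fy=4.2,interpolation=cv2.INTER_CUBIC))
E
```

```text
tcp rel pivot -26.208915777508697 -360.4034825544718 209.30086122010047 F -0.3714531893760567 0.006868925258280445 0.008213691948893972 clk 25.0
```

View pics/sc11.png

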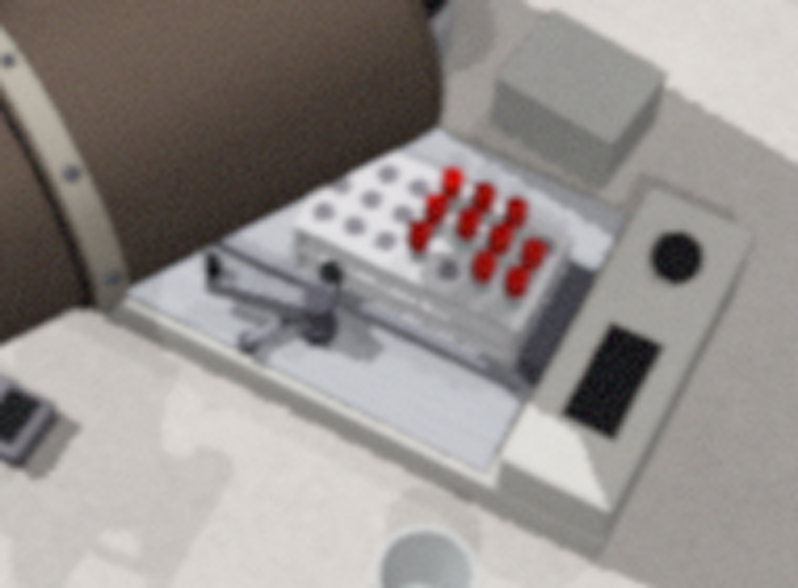

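View pics/si11.png

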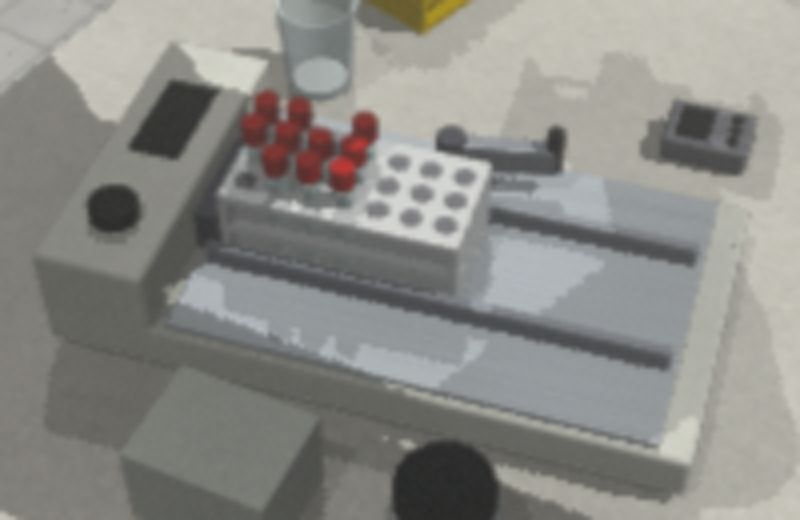

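Run:
```python
from h import *
ux=np.array([.957,.290]);uy=np.array([-.290,.957]);piv=np.array([596.4,-6.1])
a=(175+212/4.2-.4,130+262/4.2-.4);b=(160+557/4-.4,130+132/4-.4)
for n,p in(("scene",a),("side",b)):
    q=onz(n,p,97)[:2]-piv;print(n,q@ux,q@uy,np.arctan2(-(q@ux),-(q@uy)))
def red(im):
    h=cv2.cvtColor(im,cv2.COLOR_RGB2HSV);m=((h[...,0]<8)|(h[...,0]>172))&(h[...,1]>150)&(h[...,2]>80)
    m[:165]=0;m[:, :265]=0;m[205:]=0;m[:,315:]=0
    y,x=np.nonzero(m);return x.mean(),y.mean(),len(x)
A,B=red(np.load("scene5.npy")),red(np.load("scene9.npy"));print(A,B)
print(onz("scene",A[:2],125),onz("scene",B[:2],125))
```

```text
scene -63.546655655481075 -13.912667479176449 1.355260874503204
side -64.39250550316237 -12.413432186354566 1.3803549364027092
(np.float64(289.2386363636364), np.float64(184.6931818181818), 264) (np.float64(289.18106995884773), np.float64(184.6008230452675), 243)
[648.19  76.62 125.  ] [647.92  76.71 125.  ]
```

Lock angle is about 1.36 rad in both views (shut). The cap centroid moved only 0.3 mm between the release and the clamping. The tool is clear at zero force, so I hand in.

```bash
python3 -c "
from h import *
print(job.job_done())"
```

```text
the job is handed in; nothing more can be done
None
```

I pushed the rack home against the end stop and snapped the side lock shut with a fingertip push. I then let go of everything and handed the job in at about 25 s on the robot's clock.

- **Rack:** I pushed it slowly with the shut fingers until it stopped dead at about 7 N. The slides before that read about 1 to 3 N. After I let go, the tube caps in the pictures had not moved visibly.
- **Lock:** the read-out force on the handle stayed under about 5 N. The lock snapped to about 1.36 rad in one camera view and 1.38 in the other, inside the 1.2 to 1.45 that counts as shut.
- **After clamping:** the rack's caps lay within 0.3 mm of where they were before the lock closed. The tool read no force and was well clear.
- **Bystanders:** the jar (partly hidden at the end), carton, beaker and timer looked unmoved in the last pictures.

**Checks that disagreed or are missing:**
- During the swing, the lock angle I worked out from the tool position, taking the finger thickness from the text, was about 1.07 rad. The pictures showed about 0.67, so I went by the pictures and pushed on.
- I could not see the touch plate directly. That it is fully pressed in follows only from the hard stop and from the rack not moving afterwards.

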